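# Level the cart's top shelf and keep the spirit level pressed

### The job

The top shelf of the chrome cart slopes. Lay the yellow spirit level lengthways along the middle of the black rubber strip on that shelf, let go of it so it shows the slope, then turn the red knob of the levelling foot (clockwise lifts the low side) until the bubble stands still between its two black rings. Finish by pressing down on top of the level with the fingers, at about 12 N, and keep pressing: the program ends while still pressing, with the bubble centred, and everything else left where it was.

Things in the scene. Friction and masses are not known exactly. Their poses are not given: they have to be found in the camera images.
- level: yellow spirit level, 200 long (x) x 26 wide (y) x 41 high, about 0.2 kg, lying on its base; origin at the centre of its underside. Grip it across its width. The green vial with the bubble fills the middle 60 mm of its top; from 30 to 100 mm either side of the centre the top is flat yellow plastic 41 mm above the base: press there, about 60 mm from the centre
- level_center (a point): centre of the spirit level, 20 mm above its base; x along its length, z up
- bubble (a joint): position (m) of the white 15 mm bubble along the level's x: 0 is centred between the two black rings, limits -0.010 and +0.010. It drifts to the higher end and settles within about 1 s; it moves 10 mm for 0.03 rad of slope along the level and beyond that stays at its limit
- shelf: chrome wire top shelf of the cart, 320 (x, away from the robot) x 400 (y), top about 40 mm above the worktop. It tilts on a fixed rod along its x; its right (-y) side starts 0.02 to 0.06 rad too low. Origin on the rod; y runs up the slope, z square to the shelf. Corner posts with black caps end 57 mm above the worktop
- pad (a point): centre of the upper face of the black rubber strip on the shelf, 250 long (along the shelf's y, the direction of the slope) x 70 wide (x), 4 mm thick; moves with the shelf, axes as the shelf's
- foot_grip (a point): grip height on the upright axis of the red knob right of the shelf. Its bar (46 long, 14 thick, 32 high, top 7 mm above this point, on a disc 72 across) lies along this point's x. Clockwise from above lifts the shelf's right side 0.025 rad per rad; starts 1.0 to 2.2 rad short of level (regrasp if need be), needs 0.25 N m (grip about 40 N), stays as left, even under the press
- tostonera: green plastic plantain press, 200 x 90 x 27, lying on the left part of the same shelf; leave alone
- mug: blue mug, 80 across, 90 high, origin under its centre; leave alone
- oil: green oil bottle, 64 across, 220 high; leave alone
- spice: amber spice jar, 56 across, 80 high; leave alone
- bowl: white bowl, 130 across, 55 high; leave alone
- spatula: spatula lying on the worktop; leave alone
Things that resemble listed ones, but are neither listed nor needed, are in the scene too. Several things have the shape of the level; the one meant has the colours described above.

How it is judged (in metres and radians):
On the way, in this order (a step that is already met when the one before it is completed fails the run):
1. the level lies let go along the middle of the rubber strip and its bubble shows the slope (horizontal distance between level_center and pad below 0.035 m and angle between the x axis of level_center and the y axis of pad, either way round below 0.15 rad and z of level_center in the frame of pad between 0.014 and 0.026 m and contact force between shelf and level above 0.5 N and contact force between the fingers and level below 0.1 N and (value of joint bubble above 0.004 m or value of joint bubble below -0.004 m)), for 0.2 s.
2. the knob has been turned until the bubble stands between the rings, the level lying free on the strip (horizontal distance between level_center and pad below 0.035 m and angle between the x axis of level_center and the y axis of pad, either way round below 0.15 rad and z of level_center in the frame of pad between 0.014 and 0.026 m and value of joint bubble between -0.0025 and 0.0025 m and angle between pad's own z axis and vertical below 0.015 rad and contact force between the fingers and level below 0.1 N), for 0.5 s.
At the end, for the whole second after the job is handed in: Level on the rubber strip (centres within 35 mm, within 0.15 rad of its length, base on it), bubble within 2.5 mm of centre, shelf within 0.015 rad of level, fingers pressing on the level with 4 to 30 N so that it bears on the shelf with over 5.5 N, kept up to the end (horizontal distance between level_center and pad below 0.035 m and angle between the x axis of level_center and the y axis of pad, either way round below 0.15 rad and z of level_center in the frame of pad between 0.014 and 0.026 m and value of joint bubble between -0.0025 and 0.0025 m and angle between pad's own z axis and vertical below 0.015 rad and contact force between the fingers and level between 4 and 30 N and contact force between shelf and level above 5.5 N); the arm keeps its last pose, push and grip.
It fails at once if a bystander is pushed more than 30 mm (distance of any of tostonera, mug, oil, spice, bowl, spatula from where it was at the start of the episode above 0.03 m).
It also fails if it takes over 72 s, if anything falls off the work surface, if the arm or the gripper's body presses on something with over 40 N, if the wrist force passes 120 N, or if a joint passes its speed limit or range.

### The arm

A 7-joint arm with a two-finger parallel gripper is mounted at the origin on the work surface. World frame = base frame: x ahead of the robot, y to its left, z up, the work surface at z = 0. Lengths are in mm, angles in rad, forces in N, time in s.
With the tool pointing down it reaches from about 350 to 900 mm from the base axis. Payload 8.1 kg.
Tool frame: the origin (TCP) lies at the very end of the fingers, on their centre line; the grasp point (between the pads) lies 19 mm behind it; z points along the fingers, x is the direction in which the jaws open and shut, and the axes are right-handed (so a half turn about z gives the same grasp; the last joint's range is limited). The gripper opens to 85 mm and grips with 20 to 120 N. Pads are 22 mm wide; open, the fingers measure 114 mm over their backs; the gripper's body (76 mm by 85 mm) begins 54 mm behind the grasp point. The pads swing forward as they close: fully open they stand 13 mm farther back than shut.
Start: joints at [-1.277, 0.434, 0.025, 1.573, -0.012, 1.134, -0.075], TCP at [241.571, 576.442, 231.323] pointing down, gripper open.
Joint ranges: [-2.62, 2.62], [-0.44, 2.09], [-1.27, 1.32], [0.08, 2.57], [-1.32, 4.46], [0.12, 2], [-2.74, 2.74]. Speed limits (rad/s): [2.22, 2.22, 3.01, 3.01, 3.14, 3.14, 3.14].

### API

Orientations are given as [roll, pitch, yaw] about the fixed x, y, z axes, in that order (R = Rz(yaw) Ry(pitch) Rx(roll)).
In Python, from workcell import get_state, vision, robot, regions_of gives the robot as it stands. The module is installed in compiled form; this text tells all that it offers.
- The arm moves only by the shell command python3 -m pendant 'ROWS'. ROWS is JSON, a list of rows, each a list of 3 entries, a list of its own where there are three numbers: the opening, from 0 (shut) to 1 (fully open), then the shift along the world's x, y, z in mm, then the turn, a rotation vector about the world's x, y, z in degrees. A call has 1 to 12 rows; each row shifts and turns the commanded pose from where the row before left it; what a row does not reach is not made up. A row lasts 1/8 s, in which the tool goes at most 62.5 mm and 10.7 degrees, less where a joint would pass 70% of its speed; a pose out of reach is approached as far as the arm can. A call with a gripper value outside its range is refused whole. The fingers move at their own pace and stop on an object; the grip force is fixed at half the most. Time passes only in rows, so rows that do not move let the fingers close. It gives the time, the measured TCP pose, the force and the opening at its end, in the units of the state.
- get_state(): the state, without advancing time (a new reading comes with each control period).
- vision.capture(name): name is "side" or "top"; returns (picture, depth): 400x640x3 uint8, blue, green, red; 400x640 float32, mm along the optical axis (not along the pixel's ray), 0 where there is no reading.
- vision.camera_info(name): a dict with "mtx" (3x3 intrinsics, pixels), "R" (3x3) and "t" (3): a world point X has camera coordinates R X + t. Camera axes: x right, y down, z forward; pixel columns grow to the right and rows downward; lengths in mm; the calibration is good to about 2 mm. A picture is of the moment at which its call begins. camera_info takes no time and is no camera call.
- robot.job_done(): hands the job in, once; it reports no verdict.
Trained networks look in the newest picture that a camera, given by its name, has taken for a name from the list of things; names that differ only in an ending like _2 or _b are one class to them, and where a whole thing is asked for, a point or a joint stands for the part that bears it (a point fixed in the world has none). Each returns a list of dicts, best first, with "conf" (0 to 1); they miss things now and then, are a little off and sometimes report something else, mostly with a low value. They report only what shows in the picture. A call takes as long as a camera call. They do not tell look-alikes from the thing itself.
- regions_of(camera, name): "mask" (400x640 bool, what is visible of it) and "uv" ([column, row] in pixels, amid what is visible of it).
The state is a dict: "t": time; "joint_pos": joint angles; "joint_vel": joint speeds; "joint_torque": joint torques, N m; "eef_pos": TCP position; "eef_rot": TCP orientation; "ft_force": force on the tool from outside, world axes, zero at the start; "moment": the same for the moment, N m; "width": finger opening in mm.
Only numpy, scipy, OpenCV 4.12 (cv2) and the standard library are available. Lean on these libraries where they do the work, as an engineer would, in place of code of your own. Each camera call takes 0.05 s, during which the arm holds its last target.

## Working session

There is one attempt and no reset: what is moved stays moved. The work goes in short steps, Python scripts to look and compute and a shell command to move; the robot and the scene stay as the last step left them, time stands still between calls to the robot, and variables do not carry over. Pictures are saved under pics/ and viewed, and the job is handed in when it is done.

```bash
mkdir -p pics
cat > h.py <<'E'
import numpy as np, cv2
from workcell import get_state, vision, robot, regions_of
def cap(n,f=None):
    p,d=vision.capture(n)
    if f: cv2.imwrite('pics/'+f,p)
    return p,d
def pts(n,d,mask):
    ci=vision.camera_info(n);K=np.array(ci['mtx']);R=np.array(ci['R']);t=np.array(ci['t']).ravel()
    v,u=np.nonzero(mask&(d>0));z=d[v,u]
    c=np.stack([(u-K[0,2])/K[0,0]*z,(v-K[1,2])/K[1,1]*z,z],1)
    return (c-t)@R
def proj(n,X):
    ci=vision.camera_info(n);c=np.array(ci['R'])@np.array(X)+np.array(ci['t']).ravel()
    p=np.array(ci['mtx'])@c;return p[:2]/p[2]
E
python3 - <<'E'
from h import *
s=get_state();print(s)
for n in('side','top'):
    p,d=cap(n,n+'0.png')
    ci=vision.camera_info(n);print(n,-np.array(ci['R']).T@np.array(ci['t']).ravel(),ci['mtx'])
    for o in('level','foot_grip','pad','shelf','tostonera'):
        for r in regions_of(n,o):
            P=pts(n,d,r['mask']);print(n,o,round(r['conf'],2),np.round(r['uv']),r['mask'].sum(),np.median(P,0).round() if len(P) else 0)
E
```

```text
{'t': 0.0, 'joint_pos': array([-1.27662108,  0.43524229,  0.02498036,  1.57410535, -0.0116402 ,
        1.13403766, -0.0751035 ]), 'joint_vel': array([-0.00074353, -0.00099804,  0.00112542, -0.00022842,  0.00055472,
        0.00069805,  0.0004127 ]), 'joint_torque': array([-8.62584220e-04, -6.70470929e+01,  1.02392368e+00, -3.16214168e+01,
        1.53816497e-02,  1.22822926e-02, -1.52307031e-06]), 'eef_pos': array([241.37108732, 575.94061249, 230.51088317]), 'eef_rot': array([3.14147679e+00, 1.64328758e-03, 1.17392384e+00]), 'ft_force': array([-0.0674194 ,  0.64786298, -0.06602309]), 'moment': array([ 0.00719931, -0.01014136, -0.03431939]), 'width': 85.25264798883737}
side [-159.08616289 -778.25846487  823.09654738] [[398.39147342   0.         317.74865697]
 [  0.         398.39147342 202.12533052]
 [  0.           0.           1.        ]]
side level 0.91 [289. 195.] 599 [521. 236.  27.]
side level 0.81 [220. 214.] 607 [273. 280.  31.]
side foot_grip 0.69 [440. 300.] 315 [ 503. -434.   73.]
side pad 0.66 [390. 265.] 2999 [ 544. -245.   30.]
side pad 0.3 [283. 197.] 673 [516. 236.  27.]
side shelf 0.69 [387. 265.] 3699 [ 554. -208.   29.]
side tostonera 0.84 [341. 230.] 1186 [516. -61.  66.]
top [ 406.27642603   80.34004885 1387.70104409] [[437.65463597   0.         318.48302623]
 [  0.         437.65463597 199.01594775]
 [  0.           0.           1.        ]]
top level 0.63 [422. 195.] 2805 [ 541. -248.   32.]
top level 0.6 [196. 248.] 324 [377. 450.  76.]
top level 0.58 [248. 279.] 708 [285. 296.  38.]
top level 0.57 [165. 228.] 882 [442. 567.  37.]
top level 0.56 [266. 199.] 635 [536. 244.  38.]
top foot_grip 0.57 [484. 200.] 220 [ 510. -421.   67.]
top pad 0.89 [419. 193.] 3694 [ 544. -237.   32.]
top shelf 0.73 [428. 195.] 2580 [ 544. -252.   32.]
top shelf 0.18 [486. 201.] 211 [ 510. -421.   68.]
top tostonera 0.96 [362. 196.] 1528 [529. -49.  67.]
top tostonera 0.37 [203. 143.] 861 [705. 454.   4.]
```

View pics/top0.png

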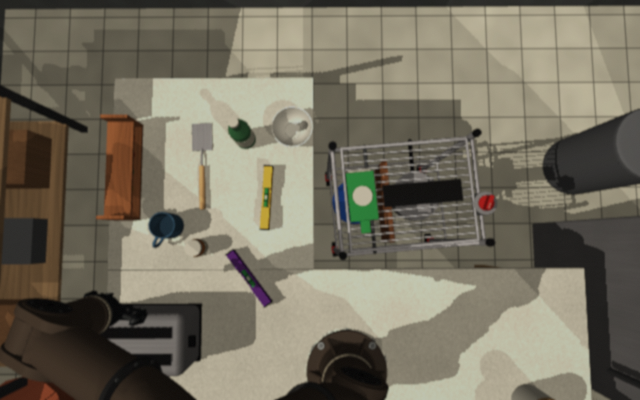

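View pics/side0.png

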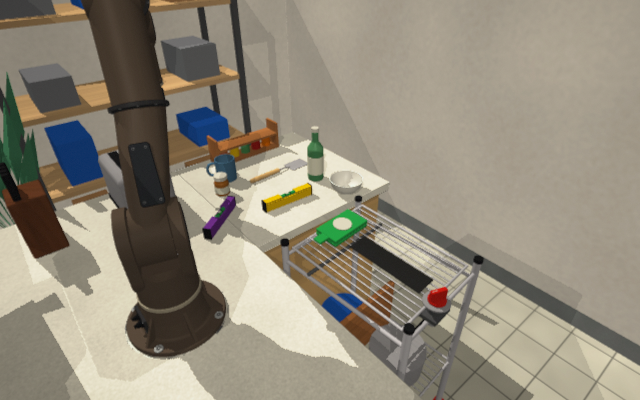

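The top picture shows the yellow level at (266,197), a purple look-alike at (248,278), the strip at (422,193) and the red knob at (487,203). Next I'll measure these from colour masks.

Run:
```python
from h import *
p,d=cap('top')
hsv=cv2.cvtColor(p,cv2.COLOR_BGR2HSV)
def show(nm,m,zr):
    P=pts('top',d,m);P=P[(P[:,2]>zr[0])&(P[:,2]<zr[1])]
    c,wh,a=cv2.minAreaRect(P[:,:2].astype(np.float32));b=np.round(cv2.boxPoints((c,wh,a)))
    print(nm,len(P),'c',np.round(c,1),'wh',np.round(wh),'mean',P.mean(0).round(1),'z',np.percentile(P[:,2],[5,50,95]).round(1))
    q=P[:,:2]-P[:,:2].mean(0);w,v=np.linalg.eigh(q.T@q);ax=v[:,1];print('  axis deg',np.degrees(np.arctan2(ax[1],ax[0])).round(1),'eig ratio',(w[1]/w[0]).round(2),'box',b.tolist())
    return P
def box(a,b,c,e):
    m=np.zeros(d.shape,bool);m[b:e,a:c]=1;return m
H,S,V=cv2.split(hsv)
show('level',((H>18)&(H<80)&(S>120)&(V>60))&box(255,160,278,235),(25,60))
P=show('pad',(V<45)&box(380,170,468,215),(15,50))
A=np.c_[P[:,:2],np.ones(len(P))];print('pad plane',np.linalg.lstsq(A,P[:,2],rcond=None)[0])
show('knobtop',((H<8)|(H>172))&(S>130)&(V>60)&box(470,185,500,220),(20,120))
show('tost',(H>50)&(H<75)&(S>120)&box(340,160,385,240),(40,90))
for n in('side','top'):
    p,_=cap(n); 
    b={'side':(410,270,480,330),'top':(460,180,510,225)}[n]
    cv2.imwrite(f'pics/k_{n}.png',cv2.resize(p[b[1]:b[3],b[0]:b[2]],None,fx=8,fy=8,interpolation=cv2.INTER_CUBIC))
p,_=cap('top');cv2.imwrite('pics/lev.png',cv2.resize(p[150:250,240:340],None,fx=6,fy=6,interpolation=cv2.INTER_CUBIC))
```

```text
level 518 c [533.2 245.8] wh [ 27. 194.] mean [532.7 245.3  38.1] z [29.3 39.  43.8]
  axis deg 176.6 eig ratio 55.21 box [[436.0, 239.0], [629.0, 226.0], [631.0, 253.0], [437.0, 266.0]]
pad 1660 c [ 545.4 -240.5] wh [ 68. 250.] mean [ 545.  -238.7   33.6] z [25.9 33.5 41.3]
  axis deg 95.0 eig ratio 13.99 box [[500.0, -119.0], [523.0, -368.0], [591.0, -362.0], [568.0, -113.0]]
pad plane [-5.08185668e-03  5.56604370e-02  4.97063331e+01]
knobtop 197 c [ 512.3 -426.7] wh [44. 46.] mean [ 511.7 -422.2   75.4] z [58.5 73.8 93.2]
  axis deg 158.0 eig ratio 1.82 box [[489.0, -448.0], [534.0, -449.0], [536.0, -405.0], [490.0, -404.0]]
tost 1063 c [514.  -50.3] wh [183.  85.] mean [520.6 -48.4  66.7] z [61.6 66.8 71.9]
  axis deg -174.0 eig ratio 4.4 box [[418.0, -18.0], [427.0, -102.0], [610.0, -83.0], [601.0, 2.0]]
```

View pics/k_side.png

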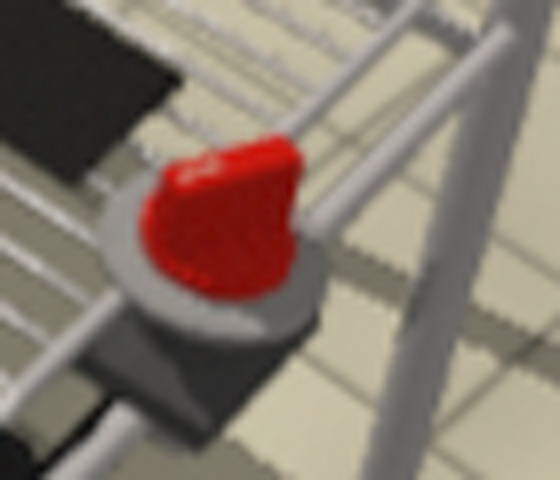

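View pics/k_top.png

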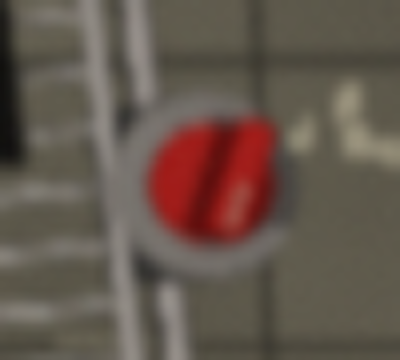

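View pics/lev.png

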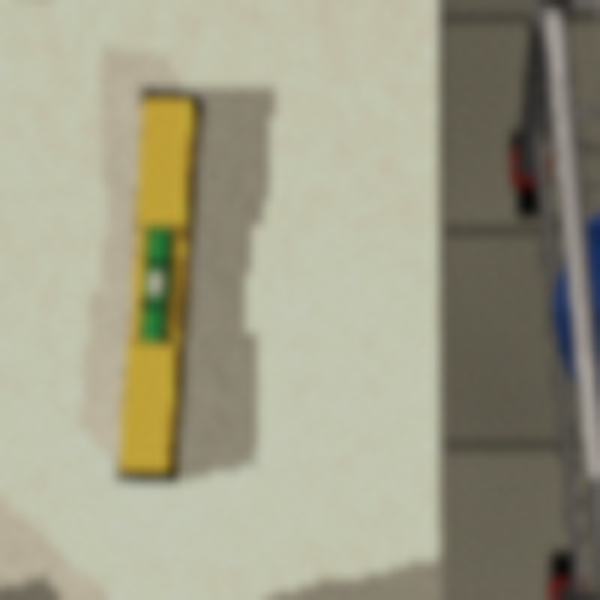

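```bash
python3 -m pendant '[[1,[29.2,-33,0],[0,0,1.9]],[1,[29.2,-33,0],[0,0,1.9]],[1,[29.2,-33,0],[0,0,1.9]],[1,[29.2,-33,0],[0,0,1.9]],[1,[29.2,-33,-10],[0,0,1.9]],[1,[29.2,-33,-20],[0,0,1.9]],[1,[29.2,-33,-20],[0,0,1.9]],[1,[29.2,-33,-20],[0,0,1.9]],[1,[29.2,-33,-20],[0,0,1.9]],[1,[29.2,-33,-20],[0,0,2]],[1,[0,0,0],[0,0,0]]]'
```

```text
t: 2.17
eef_pos: [535.3, 241.7, 119.8]
eef_rot: [-3.141, 0.003, 1.501]
ft_force: [-0.6, 0.6, 0.5]
width: 85.5
```

Run:
```python
from h import *
p,d=cap('top')
hsv=cv2.cvtColor(p,cv2.COLOR_BGR2HSV);H,S,V=cv2.split(hsv)
m=((H<8)|(H>172))&(S>130)&(V>60);b=np.zeros(d.shape,bool);b[185:220,470:500]=1;m&=b
P=pts('top',d,m);print(np.sort(P[:,2]).round(0).tolist())
Q=P[P[:,2]>80];print(len(Q),Q.mean(0))
c,wh,a=cv2.minAreaRect(Q[:,:2].astype(np.float32));print(c,wh,a)
P2,d2=cap('side');hs=cv2.cvtColor(P2,cv2.COLOR_BGR2HSV);m=((hs[...,0]<8)|(hs[...,0]>172))&(hs[...,1]>130)&(hs[...,2]>60);b[:]=0;b[280:315,425:452]=1
Q=pts('side',d2,m&b);print(len(Q),np.percentile(Q[:,2],[5,50,90,98]),Q.mean(0))
m=m&b;v,u=np.nonzero(m)
cv2.imwrite('pics/side1.png',P2)
```

```text
[45.0, 52.0, 55.0, 55.0, 56.0, 57.0, 57.0, 57.0, 58.0, 58.0, 58.0, 59.0, 59.0, 59.0, 59.0, 59.0, 59.0, 59.0, 59.0, 59.0, 59.0, 59.0, 60.0, 60.0, 60.0, 60.0, 60.0, 60.0, 60.0, 60.0, 61.0, 61.0, 61.0, 61.0, 61.0, 61.0, 61.0, 61.0, 61.0, 61.0, 61.0, 61.0, 61.0, 61.0, 61.0, 61.0, 62.0, 62.0, 62.0, 62.0, 62.0, 62.0, 62.0, 62.0, 63.0, 63.0, 63.0, 63.0, 63.0, 63.0, 63.0, 63.0, 63.0, 63.0, 63.0, 64.0, 64.0, 64.0, 64.0, 64.0, 64.0, 65.0, 65.0, 65.0, 65.0, 65.0, 66.0, 66.0, 66.0, 66.0, 66.0, 66.0, 67.0, 67.0, 68.0, 68.0, 68.0, 69.0, 69.0, 70.0, 71.0, 72.0, 72.0, 73.0, 81.0, 81.0, 82.0, 82.0, 82.0, 83.0, 84.0, 84.0, 84.0, 86.0, 86.0, 86.0, 87.0, 87.0, 87.0, 87.0, 88.0, 88.0, 88.0, 88.0, 88.0, 88.0, 88.0, 88.0, 88.0, 88.0, 89.0, 89.0, 89.0, 89.0, 89.0, 89.0, 89.0, 89.0, 89.0, 90.0, 90.0, 90.0, 90.0, 90.0, 90.0, 90.0, 90.0, 90.0, 90.0, 90.0, 90.0, 90.0, 91.0, 91.0, 91.0, 91.0, 91.0, 91.0, 92.0, 92.0, 92.0, 92.0, 92.0, 92.0, 92.0, 92.0, 92.0, 93.0, 93.0, 93.0, 93.0, 93.0, 93.0, 93.0, 93.0, 94.0, 94.0, 94.0, 94.0, 94.0, 95.0, 95.0, 95.0, 95.0, 96.0, 97.0, 97.0, 98.0]
84 [ 509.82505695 -425.28066275   89.96328747]
(509.9857177734375, -426.1887512207031) (14.701128959655762, 45.19506072998047) 70.83255767822266
308 [58.45268371 72.46333588 91.1617825  93.03637726] [ 506.32425825 -432.1493116    71.52968785]
```

```bash
python3 -m pendant '[[1,[-1.2,2,-30],[0,0,0.2]],[1,[-1.2,2,-30],[0,0,0.2]],[1,[0,0,-25],[0,0,0]],[1,[0,0,-20],[0,0,0]],[1,[0,0,-8],[0,0,0]],[1,[0,0,0],[0,0,0]],[0,[0,0,0],[0,0,0]],[0,[0,0,0],[0,0,0]],[0,[0,0,0],[0,0,0]],[0,[0,0,0],[0,0,0]],[0,[0,0,0],[0,0,0]],[0,[0,0,0],[0,0,0]]]'
```

```text
t: 3.78
eef_pos: [531.6, 250.4, 8.9]
eef_rot: [3.141, -0.0, 1.514]
ft_force: [-1.4, -0.9, 6.0]
width: 24.8
```

```bash
python3 -m pendant '[[0,[0,0,20],[0,0,0]],[0,[0,0,30],[0,0,0]],[0,[0,0,30],[0,0,0]],[0,[0,0,30],[0,0,0]],[0,[0,0,20],[0,0,0]],[0,[0,0,0],[0,0,0]]]'
python3 - <<'E'
from h import *
cap('side','side2.png');print(get_state()['joint_pos'].round(2),get_state()['width'],get_state()['ft_force'])
E
```

```text
t: 4.53
eef_pos: [531.8, 250.8, 139.4]
eef_rot: [3.14, -0.001, 1.514]
ft_force: [-0.8, -0.9, -3.5]
width: 24.7
[-0.57  0.46  0.06  1.78 -0.03  0.9   1.01] 24.733162235233344 [-0.35735351 -0.02890995 -3.1841965 ]
```

View pics/side2.png

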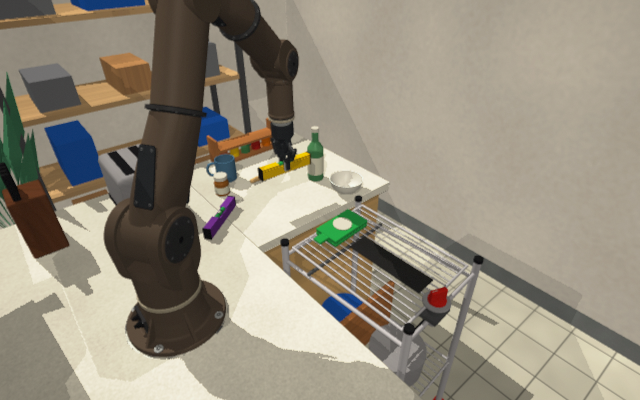

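The level is held in the gripper around (285,165). Next I'll carry it over to the strip.

```bash
python3 -m pendant '[[0,[1.3,-49,0],[0,0,-8.1]],[0,[1.3,-49,0],[0,0,-8.1]],[0,[1.3,-49,0],[0,0,-8.1]],[0,[1.3,-49,0],[0,0,-8.1]],[0,[1.3,-49,0],[0,0,-8.1]],[0,[1.3,-49,0],[0,0,-8.1]],[0,[1.3,-49,0],[0,0,-8.1]],[0,[1.3,-49,0],[0,0,-8.1]],[0,[1.3,-49,0],[0,0,-8.1]],[0,[1.3,-49,0],[0,0,-8.1]],[0,[0,0,0],[0,0,0]],[0,[0,0,0],[0,0,0]]]'
python3 - <<'E'
from h import *
p,d=cap('top');cv2.imwrite('pics/t3.png',cv2.resize(p[140:250,340:500],None,fx=5,fy=5))
cap('side','side3.png')
E
```

```text
t: 6.08
eef_pos: [543.4, -238.8, 136.9]
eef_rot: [-3.14, 0.002, 0.101]
ft_force: [0.4, 0.5, -2.9]
width: 25.4
```

View pics/t3.png

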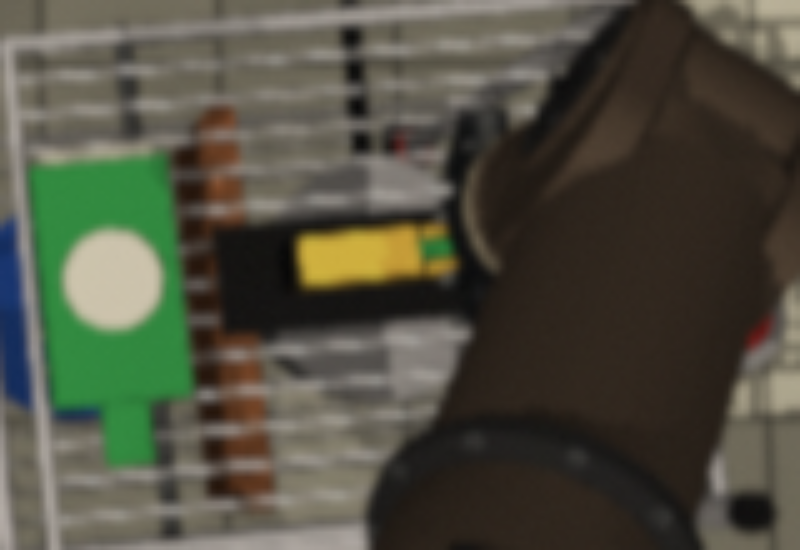

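View pics/side3.png

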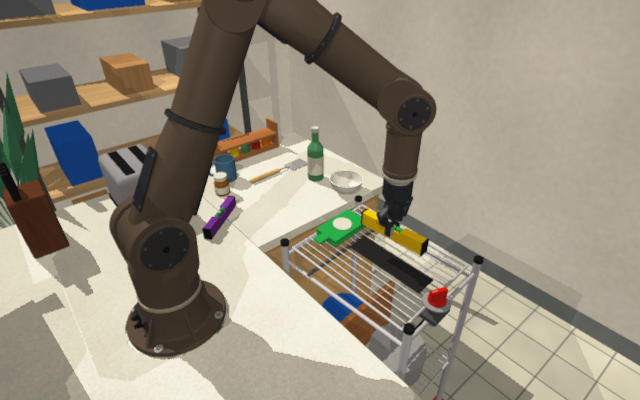

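```bash
python3 -m pendant '[[0,[0,0,-25],[1.0,0,0]],[0,[0,0,-25],[1.0,0,0]],[0,[0,0,-20],[1.1,0,0]],[0,[0,0,-14],[0,0,0]],[0,[0,0,0],[0,0,0]]]'
```

```text
t: 6.8
eef_pos: [543.5, -239.3, 53.1]
eef_rot: [-3.087, -0.004, 0.1]
ft_force: [-0.2, 0.4, -2.6]
width: 24.7
```

```bash
python3 -m pendant '[[0,[0,0,-5],[0,0,0]],[0,[0,0,-2],[0,0,0]],[0,[0,0,0],[0,0,0]]]'
```

```text
t: 7.18
eef_pos: [544.4, -239.5, 47.6]
eef_rot: [-3.088, -0.006, 0.101]
ft_force: [0.4, 0.5, -2.8]
width: 24.7
```

```bash
python3 -m pendant '[[0,[0,0,-2],[0,0,0]],[0,[0,0,-1],[0,0,0]],[0,[0,0,0],[0,0,0]]]'; python3 -m pendant '[[0,[0,0,-2],[0,0,0]],[0,[0,0,0],[0,0,0]]]'
```

```text
t: 7.55
eef_pos: [544.1, -239.5, 44.3]
eef_rot: [-3.088, -0.005, 0.1]
ft_force: [0.1, 1.0, -2.4]
width: 24.7
t: 7.8
eef_pos: [544.3, -239.6, 43.3]
eef_rot: [-3.088, -0.006, 0.1]
ft_force: [-2.3, 2.2, 9.7]
width: 24.8
```

```bash
python3 -m pendant '[[1,[0,0,0],[0,0,0]],[1,[0,0,0],[0,0,0]],[1,[0,0,0],[0,0,0]],[1,[0,0,0],[0,0,0]],[1,[0,0,25],[0,0,0]],[1,[0,0,35],[-1,0,0]],[1,[0,0,40],[-1.1,0,0]],[1,[0,0,0],[-1,0,0]],[1,[0,0,0],[0,0,0]]]'
python3 - <<'E'
from h import *
p,d=cap('top');cv2.imwrite('pics/t4.png',cv2.resize(p[140:250,340:500],None,fx=5,fy=5))
p,d=cap('side');cv2.imwrite('pics/s4.png',cv2.resize(p[170:330,310:500],None,fx=4,fy=4))
E
```

```text
t: 8.93
eef_pos: [544.1, -238.7, 141.9]
eef_rot: [-3.141, 0.0, 0.102]
ft_force: [0.2, 0.2, -0.6]
width: 85.7
```

View pics/s4.png

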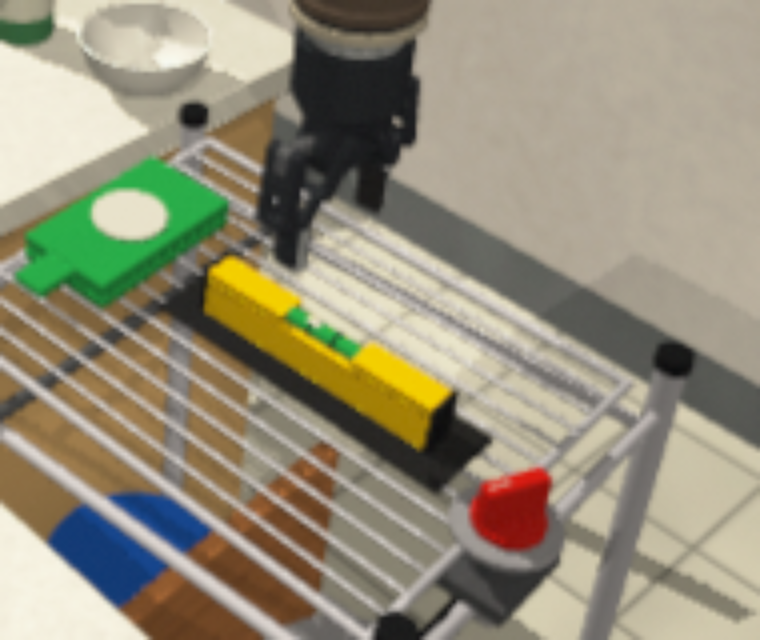

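The level lies centred on the strip, with the bubble (about (315,328) in the crop) towards the high left end. Now the knob.

```bash
python3 -m pendant '[[1,[-4.9,-26.8,0],[0,0,9.3]],[1,[-4.9,-26.8,0],[0,0,9.3]],[1,[-4.9,-26.8,0],[0,0,9.3]],[1,[-4.9,-26.8,0],[0,0,9.3]],[1,[-4.9,-26.8,0],[0,0,9.3]],[1,[-4.9,-26.8,0],[0,0,9.3]],[1,[-4.9,-26.8,0],[0,0,9.3]],[1,[0,0,0],[0,0,0]],[1,[0,0,0],[0,0,0]]]'
python3 - <<'E'
from h import *
p,d=cap('top');cv2.imwrite('pics/t5.png',cv2.resize(p[140:250,380:540],None,fx=5,fy=5))
p,d=cap('side');cv2.imwrite('pics/s5.png',cv2.resize(p[170:330,340:530],None,fx=4,fy=4));print(get_state()['joint_pos'].round(2))
E
```

```text
t: 10.15
eef_pos: [509.6, -426.3, 141.2]
eef_rot: [-3.14, -0.001, 1.235]
ft_force: [0.4, 0.4, 0.3]
width: 85.2
[ 0.49  0.58  0.19  1.58 -0.12  1.    1.96]
```

View pics/s5.png

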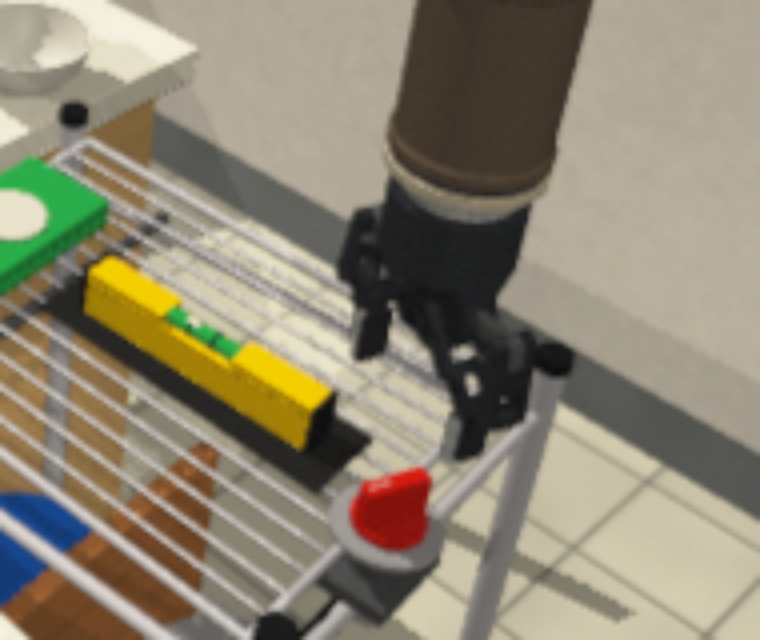

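View pics/t5.png

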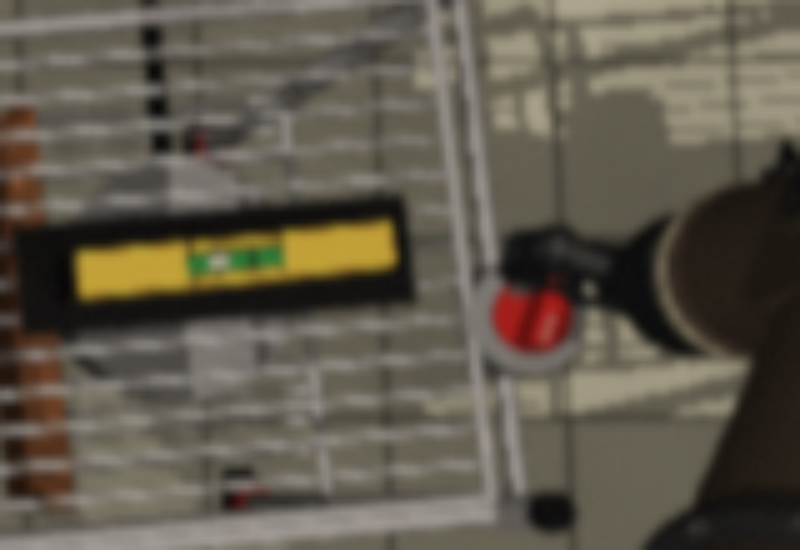

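Run:
```python
from h import *
for n,o,s in(('top',(380,140),5),('side',(340,170),4)):
    for X in([509.6,-426.3,154],[509.6+.33*42,-426.3+.94*42,160],[509.6-.33*42,-426.3-.94*42,160],[510,-426,90]): print(n,(proj(n,X)-o)*s)
```

```text
top [592.53750821 302.26234029]
top [525.74720487 277.09894293]
top [668.17191746 325.66404979]
top [548.12205686 310.74321849]
side [408.96255445 404.04471203]
side [370.43331048 352.27193291]
side [453.70035434 444.17471895]
side [391.86039021 479.33119397]
```

```bash
python3 -m pendant '[[1,[0,0,-25],[0,0,0]],[1,[0,0,-25],[0,0,0]],[1,[0,0,-20],[0,0,0]],[1,[0,0,-4],[0,0,0]],[1,[0,0,0],[0,0,0]],[0,[0,0,0],[0,0,0]],[0,[0,0,0],[0,0,0]],[0,[0,0,0],[0,0,0]],[0,[0,0,0],[0,0,0]],[0,[0,0,0],[0,0,0]],[0,[0,0,0],[0,0,0]]]'
```

```text
t: 11.62
eef_pos: [510.0, -427.0, 68.7]
eef_rot: [3.141, -0.0, 1.237]
ft_force: [0.2, 3.2, 6.5]
width: 12.7
```

```bash
python3 -m pendant '[[0,[0,0,0],[0,0,-8]],[0,[0,0,0],[0,0,-8]],[0,[0,0,0],[0,0,-8]],[0,[0,0,0],[0,0,-8]],[0,[0,0,0],[0,0,-8]],[0,[0,0,0],[0,0,-8]],[0,[0,0,0],[0,0,-8]],[0,[0,0,0],[0,0,-8]],[0,[0,0,0],[0,0,0]],[0,[0,0,0],[0,0,0]]]'
cat > b.py <<'E'
import sys
from h import *
t=sys.argv[1]
p,d=cap('top');a=cv2.resize(p[175:215,390:470],None,fx=5,fy=5,interpolation=cv2.INTER_CUBIC)
q,ds=cap('side');b=cv2.resize(q[220:290,340:440],None,fx=4,fy=4,interpolation=cv2.INTER_CUBIC)
o=np.zeros((480,800,3),np.uint8);o[:200,:400]=a;o[200:480,:400]=b
g,_=p,0
o[:400,400:]=cv2.resize(p[160:240,440:520],None,fx=5,fy=5)
cv2.imwrite('pics/b%s.png'%t,o)
# level top: axis, bubble
for n,im,dd in(('top',p,d),('side',q,ds)):
    hs=cv2.cvtColor(im,cv2.COLOR_BGR2HSV);H,S,V=cv2.split(hs)
    box=np.zeros(H.shape,bool)
    if n=='top': box[175:215,390:466]=1
    else: box[225:285,345:432]=1
    gr=(H>40)&(H<85)&(S>80)&box
    if n=='side': 
        pass
    v,u=np.nonzero(gr)
    if len(u)<5: continue
    yel=(H>15)&(H<35)&(S>130)&box
    K=np.array(vision.camera_info(n)['mtx']);ci=vision.camera_info(n);R=np.array(ci['R']);T=np.array(ci['t']).ravel()
    # white pixels intersected with plane z=75
    def pl(u,v,z):
        r=np.c_[(u-K[0,2])/K[0,0],(v-K[1,2])/K[1,1],np.ones(len(u))]@R; C=-R.T@T
        return C+r*((z-C[2])/r[:,2])[:,None]
    G=pl(u,v,78)
    L=pl(*np.nonzero(yel)[::-1],78)
    print(n,'green mean y',G[:,1].mean().round(1),'range',G[:,1].min().round(1),G[:,1].max().round(1),'yellow y',np.percentile(L[:,1],[1,99]).round(1),'yaw',)
    hull=cv2.convexHull(np.c_[u,v].astype(np.int32));mm=np.zeros(H.shape,np.uint8);cv2.fillConvexPoly(mm,hull,1)
    w=(mm>0)&(S<110)&(V>110);vv,uu=np.nonzero(w)
    if len(uu): W=pl(uu,vv,78);wt=im[vv,uu].min(1).astype(float);print('   white n',len(uu),'y',np.average(W[:,1],weights=wt).round(1),'x',W[:,0].mean().round(1),'  offset',(np.average(W[:,1],weights=wt)-(G[:,1].min()+G[:,1].max())/2).round(1))
m=np.zeros(d.shape,bool);m[175:215,390:466]=1
H,S,V=cv2.split(cv2.cvtColor(p,cv2.COLOR_BGR2HSV))
Y=pts('top',d,m&(H>15)&(H<35)&(S>130))
if len(Y)>100:
    Y=Y[Y[:,2]>60] ;A=np.c_[Y[:,:2]-Y[:,:2].mean(0),np.ones(len(Y))];print('level top plane',np.linalg.lstsq(A,Y[:,2],rcond=None)[0].round(4),len(Y))
B=pts('top',d,m&(V<45));B=B[(B[:,2]>10)&(B[:,2]<60)]
A=np.c_[B[:,:2]-B[:,:2].mean(0),np.ones(len(B))];print('pad plane',np.linalg.lstsq(A,B[:,2],rcond=None)[0].round(4))
print(get_state()['joint_pos'].round(2))
E
python3 b.py 1
```

```text
t: 12.88
eef_pos: [511.2, -426.0, 68.7]
eef_rot: [-3.141, -0.002, 0.121]
ft_force: [1.2, 4.6, 5.5]
width: 13.0
top green mean y -243.4 range -267.9 -213.6 yellow y [-340.2 -144.2] yaw
   white n 18 y -232.2 x 543.3   offset 8.6
side green mean y -150.0 range -271.2 -85.2 yellow y [-353.  -128.4] yaw
   white n 164 y -176.6 x 542.0   offset 1.7
level top plane [7.82000e-02 3.45000e-02 7.71858e+01] 520
pad plane [-4.7000e-03  3.1100e-02  3.7993e+01]
[ 0.32  0.69  0.48  1.66 -0.39  0.88  1.07]
```

View pics/b1.png

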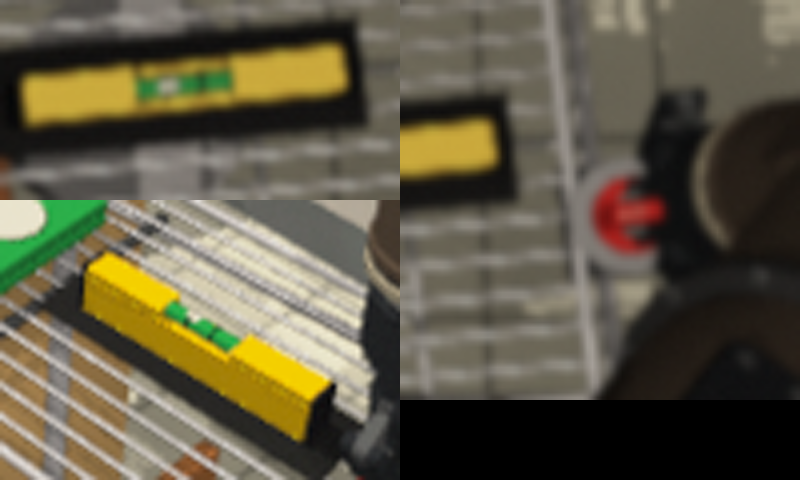

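```bash
python3 -m pendant '[[0,[0,0,0],[0,0,-8]],[0,[0,0,0],[0,0,-8]],[0,[0,0,0],[0,0,-8]],[0,[0,0,0],[0,0,-8]],[0,[0,0,0],[0,0,-8]],[0,[0,0,0],[0,0,-8]],[0,[0,0,0],[0,0,0]],[0,[0,0,0],[0,0,0]],[0,[0,0,0],[0,0,0]],[0,[0,0,0],[0,0,0]],[0,[0,0,0],[0,0,0]]]'
python3 b.py 2
```

```text
t: 14.35
eef_pos: [512.4, -426.3, 68.8]
eef_rot: [-3.139, -0.002, -0.715]
ft_force: [5.9, 2.6, 3.3]
width: 12.8
top green mean y -241.5 range -267.9 -213.6 yellow y [-340.2 -141.5] yaw
   white n 19 y -238.9 x 544.0   offset 1.8
side green mean y -147.3 range -266.7 -83.2 yellow y [-349.  -127.1] yaw
   white n 163 y -173.6 x 543.2   offset 1.3
level top plane [9.15000e-02 1.79000e-02 8.03755e+01] 536
pad plane [-1.30000e-03  9.90000e-03  4.14742e+01]
[ 0.19  0.75  0.7   1.67 -0.58  0.94  0.39]
```

View pics/b2.png

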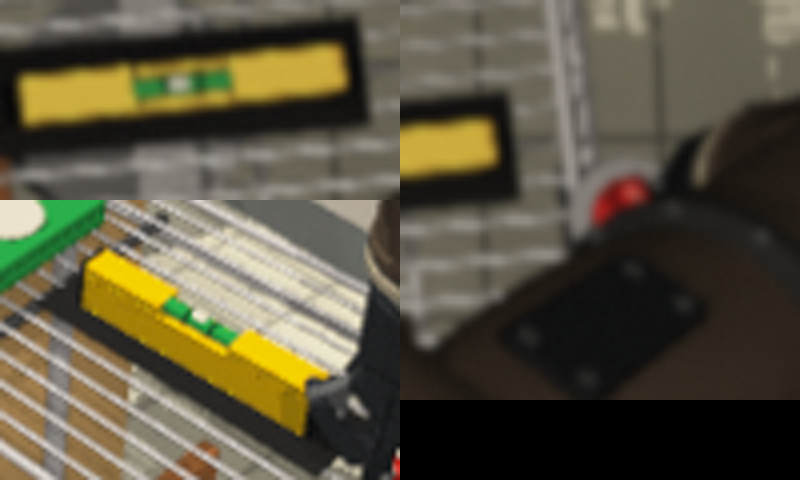

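```bash
cat > c.py <<'E'
from h import *
import sys
out=[]
for n in('top','side'):
    p,d=cap(n);im=p.astype(np.float32)
    ax=np.array([-np.sin(np.radians(4.8)),np.cos(np.radians(4.8)),0.0])
    C=np.array([544.3,-241,81.])
    perp=np.array([ax[1],-ax[0],0])
    s=np.arange(-45,45.5,1.0)
    best=None
    for o in np.arange(-10,10.1,1):   # find lateral line through vial: max green
        pr=np.array([proj(n,C+ax*a+perp*o) for a in s],np.float32)
        v=cv2.remap(im,pr[None,:,0],pr[None,:,1],cv2.INTER_LINEAR)[0]
        g=(v[:,1]-v[:,2])
        sc=np.clip(g,0,None).sum()
        if best is None or sc>best[0]: best=(sc,o,v)
    _,o,_=best
    vs=[]
    for oo in(o-2,o,o+2):
        pr=np.array([proj(n,C+ax*a+perp*oo) for a in s],np.float32)
        vs.append(cv2.remap(im,pr[None,:,0],pr[None,:,1],cv2.INTER_LINEAR)[0])
    v=np.mean(vs,0)
    R=v[:,2];G=v[:,1];B=v[:,0]
    # vial ends: R-G positive in yellow, negative in vial
    y=(R-B) # yellow: large; green/white/black small
    th=(np.median(y[np.abs(s)>38])+np.median(y[np.abs(s)<20]))/2
    ins=np.where(y<th)[0];
    def cross(i,j): return s[i]+(th-y[i])/(y[j]-y[i])*(s[j]-s[i])
    mid=len(s)//2
    i=mid
    while y[i]<th and i>0:i-=1
    j=mid
    while y[j]<th and j<len(s)-1:j+=1
    a=cross(i,i+1);b=cross(j,j-1)
    w=np.minimum(R,B);sel=np.abs(s-(a+b)/2)<24;base=np.percentile(w[sel],40);ww=np.clip(w-base-0.25*(w[sel].max()-base),0,None)*sel
    cb=(ww*s).sum()/ww.sum()
    print(n,'lat',o,'vial',a.round(1),b.round(1),'mid',((a+b)/2).round(2),'bubble',cb.round(2),'offset',(cb-(a+b)/2).round(2))
    if len(sys.argv)>1: print(w.astype(int).tolist());print(G.astype(int).tolist())
E
python3 c.py 1
python3 - <<'E'
from h import *
p,_=cap('side');cv2.imwrite('pics/z1.png',cv2.resize(p[285//1-55:285,370:410],None,fx=12,fy=12,interpolation=cv2.INTER_CUBIC)[:600])
E
```

```text
top lat -1.0 vial -28.7 30.5 mid 0.91 bubble 2.73 offset 1.82
[61, 61, 61, 61, 61, 61, 61, 61, 61, 61, 61, 60, 59, 58, 57, 55, 54, 54, 54, 55, 55, 56, 57, 57, 57, 57, 58, 58, 58, 56, 54, 53, 50, 47, 44, 45, 46, 48, 57, 67, 77, 89, 101, 112, 119, 124, 130, 132, 134, 134, 130, 124, 118, 106, 93, 79, 69, 60, 52, 52, 53, 52, 53, 54, 55, 55, 55, 55, 55, 55, 55, 56, 56, 55, 55, 55, 55, 56, 57, 58, 59, 60, 61, 62, 62, 62, 62, 61, 61, 61, 61]
[172, 172, 172, 172, 172, 172, 172, 172, 172, 172, 172, 169, 166, 163, 156, 149, 142, 137, 133, 129, 128, 128, 128, 128, 128, 129, 129, 129, 129, 125, 121, 117, 110, 102, 96, 96, 97, 99, 107, 117, 126, 134, 142, 150, 154, 157, 160, 162, 163, 164, 160, 155, 150, 139, 127, 116, 111, 108, 106, 110, 115, 121, 123, 125, 127, 127, 127, 127, 127, 127, 126, 127, 128, 130, 134, 140, 146, 152, 158, 164, 168, 170, 172, 173, 173, 173, 173, 173, 173, 173, 173]
side lat -6.0 vial -28.8 30.8 mid 1.01 bubble 2.32 offset 1.31
[0, 0, 0, 0, 0, 0, 0, 0, 0, 0, 0, 0, 2, 7, 16, 29, 42, 54, 61, 66, 48, 44, 44, 44, 42, 40, 41, 41, 42, 42, 41, 39, 38, 37, 36, 36, 36, 37, 39, 42, 48, 55, 70, 86, 106, 111, 111, 110, 109, 109, 109, 105, 84, 60, 45, 35, 36, 38, 40, 41, 42, 41, 41, 42, 43, 44, 44, 43, 42, 41, 43, 46, 52, 62, 55, 46, 34, 20, 8, 2, 0, 0, 0, 0, 0, 0, 0, 0, 0, 0, 0]
[207, 207, 206, 206, 206, 206, 207, 208, 207, 207, 208, 208, 208, 206, 200, 190, 180, 172, 168, 164, 162, 162, 162, 162, 162, 162, 162, 163, 162, 161, 157, 149, 138, 125, 112, 110, 117, 131, 145, 156, 161, 164, 167, 170, 173, 173, 172, 172, 172, 172, 172, 170, 162, 149, 131, 113, 109, 113, 124, 140, 152, 159, 163, 165, 165, 166, 165, 165, 164, 164, 162, 161, 158, 156, 156, 159, 165, 177, 189, 198, 203, 205, 206, 206, 207, 208, 208, 208, 208, 208, 209]
```

View pics/z1.png

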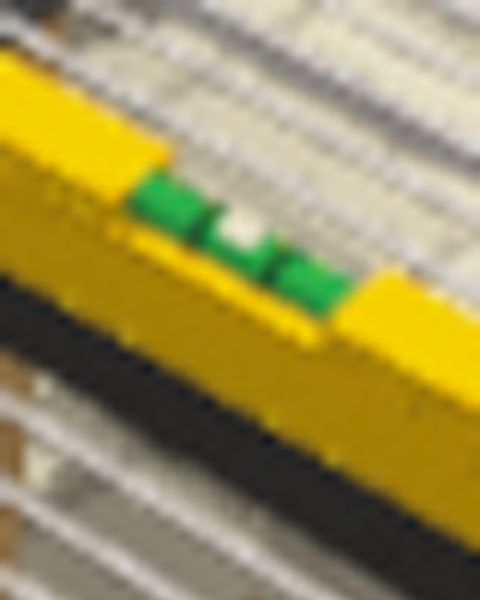

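Rings are visible in the side crop at about (205,215) and (275,262). The bubble is still roughly 1.5–2 mm to the high side, so I'll turn a little further.

```bash
python3 -m pendant '[[0,[0,0,0],[0,0,-6]],[0,[0,0,0],[0,0,-6]],[0,[0,0,0],[0,0,0]],[0,[0,0,0],[0,0,0]],[0,[0,0,0],[0,0,0]],[0,[0,0,0],[0,0,0]],[0,[0,0,0],[0,0,0]],[0,[0,0,0],[0,0,0]],[0,[0,0,0],[0,0,0]],[0,[0,0,0],[0,0,0]]]'
python3 c.py 1
```

```text
t: 15.85
eef_pos: [512.6, -426.6, 68.8]
eef_rot: [-3.139, -0.002, -0.925]
ft_force: [6.9, 1.2, 2.2]
width: 13.0
top lat -1.0 vial -28.6 30.8 mid 1.09 bubble 1.21 offset 0.13
[62, 62, 62, 62, 62, 62, 62, 62, 62, 61, 61, 61, 60, 59, 58, 56, 54, 54, 55, 55, 56, 57, 57, 57, 57, 58, 58, 58, 58, 56, 54, 53, 50, 48, 45, 48, 51, 54, 65, 78, 89, 101, 112, 122, 127, 131, 134, 132, 129, 126, 116, 105, 94, 82, 69, 57, 52, 49, 47, 49, 50, 52, 54, 55, 57, 57, 57, 57, 56, 56, 55, 57, 57, 56, 56, 56, 56, 57, 58, 59, 60, 60, 61, 61, 62, 62, 62, 62, 62, 62, 62]
[173, 173, 173, 173, 173, 173, 173, 173, 173, 173, 173, 171, 168, 165, 158, 151, 144, 139, 134, 130, 129, 129, 129, 129, 129, 129, 129, 130, 129, 125, 121, 117, 110, 102, 95, 95, 95, 97, 107, 118, 129, 138, 147, 155, 159, 162, 165, 164, 162, 160, 153, 145, 137, 126, 114, 102, 100, 100, 99, 105, 112, 119, 122, 126, 129, 129, 129, 129, 129, 128, 127, 128, 129, 131, 135, 141, 146, 153, 159, 165, 168, 170, 172, 173, 173, 174, 174, 174, 174, 174, 174]
side lat -5.0 vial -27.4 31.5 mid 2.03 bubble 1.37 offset -0.66
[0, 0, 0, 0, 0, 0, 0, 0, 0, 0, 0, 0, 0, 1, 6, 17, 29, 41, 51, 59, 64, 54, 47, 43, 40, 41, 41, 42, 42, 42, 40, 40, 40, 40, 39, 38, 37, 38, 39, 46, 54, 68, 83, 102, 111, 109, 102, 97, 97, 97, 95, 84, 72, 60, 47, 38, 35, 36, 37, 38, 39, 40, 42, 42, 44, 44, 42, 42, 43, 43, 42, 44, 48, 56, 62, 55, 44, 31, 19, 9, 3, 0, 0, 0, 0, 0, 0, 0, 0, 1, 1]
[210, 209, 208, 207, 207, 208, 209, 209, 208, 207, 207, 207, 207, 205, 203, 199, 194, 188, 181, 174, 168, 164, 163, 163, 163, 163, 163, 163, 163, 162, 161, 159, 154, 145, 130, 113, 107, 110, 120, 137, 151, 162, 168, 172, 175, 175, 175, 174, 175, 175, 173, 169, 164, 155, 143, 128, 116, 112, 117, 130, 145, 156, 163, 165, 166, 166, 166, 166, 167, 167, 167, 166, 165, 163, 161, 160, 162, 167, 176, 185, 193, 200, 203, 207, 208, 209, 209, 208, 208, 208, 207]
```

```bash
python3 -m pendant '[[1,[0,0,0],[0,0,0]],[1,[0,0,0],[0,0,0]],[1,[0,0,0],[0,0,0]],[1,[0,0,0],[0,0,0]],[1,[0,0,25],[0,0,0]],[1,[0,0,30],[0,0,0]],[1,[0,0,30],[0,0,0]],[1,[0,0,10],[0,0,0]],[1,[0,0,0],[0,0,0]],[1,[0,0,0],[0,0,0]]]'
python3 c.py; python3 b.py 3
```

```text
t: 17.2
eef_pos: [509.5, -426.5, 162.0]
eef_rot: [3.141, 0.002, -0.927]
ft_force: [0.3, -0.1, -0.9]
width: 85.7
top lat -1.0 vial -28.6 30.8 mid 1.09 bubble 1.19 offset 0.1
side lat -5.0 vial -27.4 31.5 mid 2.02 bubble 1.41 offset -0.61
top green mean y -241.3 range -267.9 -213.6 yellow y [-340.1 -141.4] yaw
   white n 18 y -240.7 x 544.3   offset 0.0
side green mean y -147.1 range -265.7 -83.2 yellow y [-348.2 -127.9] yaw
   white n 163 y -170.5 x 543.0   offset 3.9
level top plane [1.13900e-01 9.00000e-03 8.10623e+01] 537
pad plane [-1.50000e-03  1.80000e-03  4.22524e+01]
[ 0.12  0.67  0.83  1.59 -0.54  1.12  0.16]
```

View pics/b3.png

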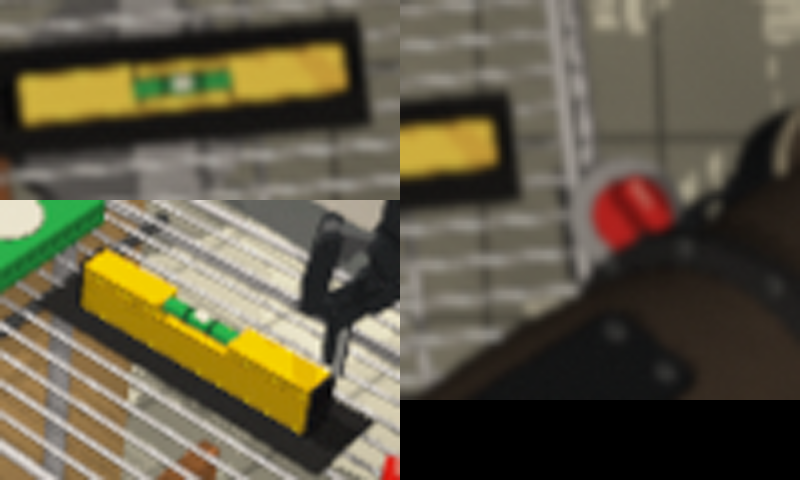

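```bash
python3 -m pendant '[[0,[8,25.2,0],[0,0,-6.4]],[0,[8,25.2,0],[0,0,-6.4]],[0,[8,25.2,0],[0,0,-6.4]],[0,[8,25.2,-20],[0,0,-6.4]],[0,[8,25.2,-20],[0,0,-6.4]],[0,[0,0,-12],[0,0,0]],[0,[0,0,-10],[0,0,0]],[0,[0,0,0],[0,0,0]],[0,[0,0,0],[0,0,0]]]'; python3 b.py 4; python3 c.py
```

```text
t: 18.52
eef_pos: [549.6, -302.4, 102.0]
eef_rot: [-3.141, -0.001, -1.487]
ft_force: [0.3, -0.9, -0.0]
width: -0.1
side green mean y -147.1 range -265.7 -83.2 yellow y [-348.2 -128.5] yaw
   white n 163 y -171.1 x 543.2   offset 3.4
level top plane [ -5.3339   1.5781 136.2859] 169
pad plane [-4.71000e-02 -2.00000e-03  4.27109e+01]
[-0.17  0.74  0.95  1.76 -0.7   1.02 -0.43]
top lat -10.0 vial -8.0 -9.7 mid -8.84 bubble -25.53 offset -16.69
side lat -5.0 vial -27.4 31.4 mid 2.02 bubble 1.37 offset -0.64
```

View pics/b4.png

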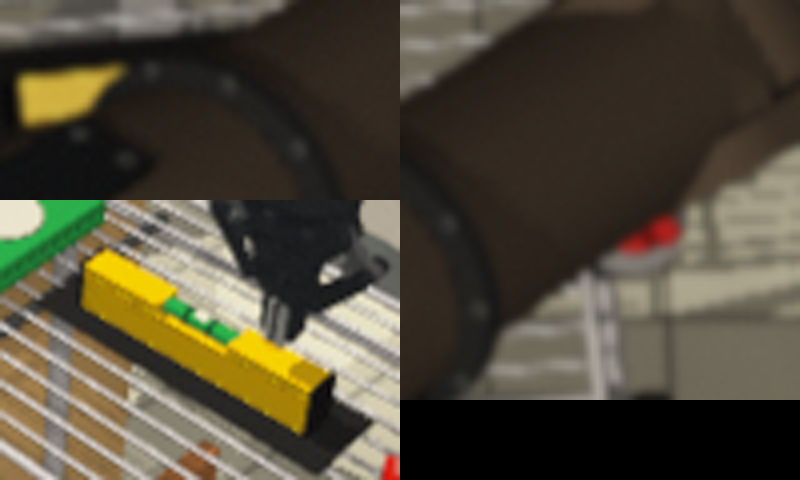

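```bash
python3 -c "
from h import *
print((proj('side',[549.6,-302.4,82])-(340,220))*4+[0,200],(proj('side',[549.6,-302.4,102])-(340,220))*4+[0,200])"; python3 -m pendant '[[0,[0,0,-10],[0,0,0]],[0,[0,0,-4],[0,0,0]],[0,[0,0,-2],[0,0,0]],[0,[0,0,0],[0,0,0]]]'
```

```text
[275.37817033 357.77616839] [278.87638725 335.65188695]
t: 19.23
eef_pos: [549.8, -301.2, 85.1]
eef_rot: [3.141, 0.0, -1.486]
ft_force: [-0.5, 0.7, 0.4]
width: -0.0
```

```bash
python3 -m pendant '[[0,[0,0,-1],[0,0,0]],[0,[0,0,0],[0,0,0]]]';python3 -m pendant '[[0,[0,0,-1],[0,0,0]],[0,[0,0,0],[0,0,0]]]'
```

```text
t: 19.48
eef_pos: [549.9, -301.2, 84.4]
eef_rot: [-3.142, -0.0, -1.486]
ft_force: [0.0, 0.7, -0.5]
width: 0.1
t: 19.73
eef_pos: [550.0, -301.2, 84.1]
eef_rot: [-3.141, 0.0, -1.486]
ft_force: [-1.8, 2.2, 7.1]
width: -0.2
```

```bash
python3 -m pendant '[[0,[0,0,-0.5],[0,0,0]],[0,[0,0,0],[0,0,0]]]'
```

```text
t: 19.98
eef_pos: [550.0, -301.2, 84.1]
eef_rot: [-3.14, 0.0, -1.486]
ft_force: [-2.7, 2.7, 13.3]
width: -0.1
```

```bash
python3 -m pendant '[[0,[0,0,0],[0,0,0]],[0,[0,0,0],[0,0,0]],[0,[0,0,0],[0,0,0]],[0,[0,0,0],[0,0,0]],[0,[0,0,0],[0,0,0]],[0,[0,0,0],[0,0,0]],[0,[0,0,0],[0,0,0]],[0,[0,0,0],[0,0,0]]]'; python3 c.py; python3 b.py 5
```

```text
t: 20.98
eef_pos: [550.0, -301.3, 84.1]
eef_rot: [-3.14, 0.0, -1.486]
ft_force: [-3.4, 3.0, 13.2]
width: -0.3
top lat -10.0 vial 9.9 12.2 mid 11.07 bubble -4.43 offset -15.5
side lat -5.0 vial -27.4 31.4 mid 2.03 bubble 1.53 offset -0.5
side green mean y -147.5 range -265.7 -83.2 yellow y [-348.4 -126.8] yaw
   white n 161 y -170.5 x 542.9   offset 4.0
level top plane [ -6.4091   1.354  179.2412] 126
pad plane [-1.13900e-01 -1.37000e-02  4.23777e+01]
[-0.16  0.76  0.93  1.77 -0.73  0.99 -0.42]
```

View pics/b5.png

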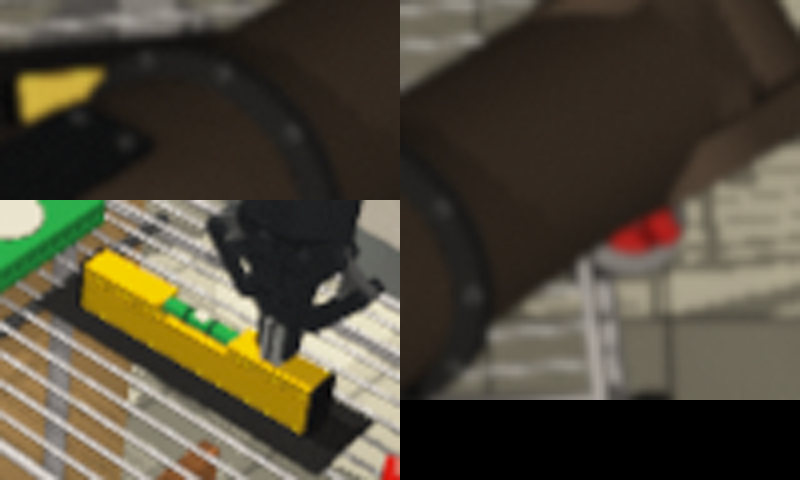

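The fingers are on the yellow top at (275,352) in the crop, the force is steady at 13 N, and the bubble is between the rings. I'll hand the job in.

```bash
python3 -c "
from h import *
print(get_state()['ft_force']);print(robot.job_done())"
```

```text
[-3.42606258  3.50623834 12.03690321]
the job is handed in; nothing more can be done
None
```

I handed the job in at about 21 s, with the fingers still pressing on the level; the program gives no verdict.

- **Placing:** I laid the yellow level along the middle of the black strip and let go. The bubble went to the high left end, so it showed the slope.
- **Levelling:** I turned the red knob 124° clockwise in one grip, then released it. The knob did not spring back.
- **Pressing:** I pressed with the shut fingers about 60 mm from the level's centre, on the right-hand side.

**Last checks**
- **Force:** it held steady at about 12–13 N downward, with about 3 N sideways in x and in y.
- **Bubble, level lying free:** the top camera gave +0.1 mm and the side camera -0.6 mm from the vial's centre, which disagree a little. Against the black rings, both cameras put it within about 0.2 mm just before I let go of the knob.
- **Bubble, while pressing:** the side camera gave -0.5 mm, inside the 2.5 mm limit. The arm hid the vial from the top camera, so its last readings mean nothing.
- **Shelf slope:** about 0.002 rad along y before the press, from noisy depth data. I could not repeat this with the arm in the way.
- **Other objects:** I saw none of them move in the pictures I viewed, but I did not measure their positions again at the end.

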